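# Isolate the bench drive and hang the out-of-service sign

## Task

Isolate the bench drive: press the handle of the changeover switch in, turn it clockwise by one position to the middle mark and let it spring fully back out so that it is latched there. Then take the folded out-of-service sign by its carrying rib and hang it astride the barrier rail between the two posts, upright and let go. Leave the other things on the bench where they are.

Things in the scene. Friction and masses are not known exactly. Their poses are not given: they have to be found in the camera images.
- isolator: fixed grey switch enclosure, 150 x 150 x 87 high, black rotary handle on its top face. Origin under its centre, z up; the handle's vertical axis passes through the origin. Round the handle, on the white plate, stand three short black marks 60 degrees apart: the first towards the enclosure's -x axis, the next two clockwise from it seen from above.
- handle (a joint): turn of the handle about the vertical, rad, growing CLOCKWISE seen from above (opposite to world yaw). Latches at 0 (start, first mark), 1.047 (middle mark), 2.094 (third). Turns only while pressed in 9 mm or more, against about 0.05 N m; latched play 3 degrees. Let up within about 5 degrees of a position it snaps out there; elsewhere it stays about 8 mm in.
- press (a joint): how far the handle is pressed down, m: 0 = out (latched), 0.011 = fully in (stop). A spring pushes it out, about 6 N at 0 rising to about 11 N fully in.
- handle_grip (a point): where to grip the handle: on its axis, mid grip bar, turning and sinking with it; 124.5 above the bench when out. The upright bar is 84 long (this point's x), 18 wide (y) and 35 high (17.5 either side of this point), on a round flange 92 across and 8 thick, its top 17.5 below this point. Pointer end, with a white line: -x side.
- sign: loose out-of-service sign, white rigid plastic folded like an A-frame, standing on its two lower edges; 110 long (its y), 120 high with its rib, 76 across at the foot (x), about 0.22 kg. Origin at foot level under its centre, z up. Under the 38 wide, 6 thick top plate the 4 thick panels leave a gap of 28 (x), widening to 66 at the foot, open at both ends.
- sign_rib (a point): the place to grip the sign: middle of the black carrying rib on top, 105 above the sign's foot. The rib is 12 thick (x), 70 long (y) and stands from 86 to 120 above the foot. Axes as the sign's.
- sign_seat (a point): centre of the underside of the sign's top plate, 80 above the sign's foot, which comes to rest on the rail. Axes as the sign's.
- rail: fixed barrier rail: a horizontal steel bar 16 thick along its y axis on two posts 18 thick, 130 either side of the middle (y); bar's upper side 168 above the bench. The posts stand on feet 80 x 50 x 12. Origin on the bench under the middle of the bar, z up.
- rail_mid (a point): middle of the bar's upper side, 168 above the bench; y along the bar, x level and across it, z up
- multimeter: loose bystander: grey hand multimeter lying flat, 150 x 75 x 36; origin under its centre
- mug: loose bystander: white mug, 80 across, 95 high; origin under its centre
- screwdriver: loose bystander: screwdriver, 200 long, lying flat
- tape: loose bystander: black roll of tape lying flat, 90 across, 20 high; origin under its centre
- contactor: loose bystander: grey contactor block 85 x 55 x 82 high; origin under its centre
- binder: loose bystander: black binder lying flat, 200 x 160 x 30; origin under its centre
Not all that is in view belongs to the job. Leave any red look-alike of the isolator alone.

How it is judged (in metres and radians):
On the way, in this order (a step that is already met when the one before it is completed fails the run):
1. the handle is pressed in by more than 8 mm while still at its first position (value of joint press above 0.008 m and value of joint handle below 0.3 rad).
2. the handle stands at the middle position and has sprung out (value of joint handle between 0.93 and 1.16 rad and value of joint press below 0.002 m), for 0.2 s.
3. the sign hangs on the rail (x of sign_seat in the frame of rail_mid between -0.014 and 0.014 m and y of sign_seat in the frame of rail_mid between -0.072 and 0.072 m and z of sign_seat in the frame of rail_mid between -0.006 and 0.008 m and angle between sign's own z axis and vertical below 0.2 rad and angle between the y axis of sign and the y axis of rail_mid, either way round below 0.3 rad and linear speed of sign below 0.03 m/s and contact force between sign and rail above 0.3 N and contact force between sign and the fingers below 0.1 N), for 0.2 s.
At the end, for the whole second after the job is handed in: Handle latched at its middle position (1.047 rad, within 0.11) and out to within 2 mm; sign released, at rest astride the bar, its seat within 14 mm across, 72 mm along and -6 to +8 mm in height of the bar's mid-top, upright within 0.2 rad, in line with the bar within 0.3 rad (all of step 2 and all of step 3); the robot touches nothing.
It fails at once if the handle is forced past its latch without being pressed in (value of joint press below 0.003 m and value of joint handle between 0.3 and 0.75 rad).
It fails at once if a bystander is moved by more than 40 mm (distance of any of multimeter, mug, screwdriver, tape, contactor, binder from where it was at the start of the episode above 0.04 m).
It also fails if it takes over 64 s, if anything falls off the work surface, if the arm or the gripper's body presses on something with over 40 N, if the wrist force passes 120 N, or if a joint passes its speed limit or range.

## Robot

A 6-joint arm with a two-finger parallel gripper is mounted at the origin on the work surface. World frame = base frame: x ahead of the robot, y to its left, z up, the work surface at z = 0. Lengths are in m, angles in degrees, forces in N, time in s.
With the tool pointing down it reaches from about 0.4 to 0.825 m from the base axis. Payload 7 kg.
Tool frame: the origin (TCP) lies midway between the tips of the shut fingers; the grasp point (between the pads) lies r.pinch_z behind it (r.pinch_z is the distance from the TCP to the grasp point, in m); z points along the fingers, y is the line along which they close (so a half turn about z gives the same grasp; the last joint's range is limited). The gripper opens to 88 mm and grips with 3 to 60 N. Pads are 19 mm wide; open, the fingers measure 130 mm over their backs; the gripper's body (78 mm by 193 mm) begins 47 mm behind the grasp point.
Start: joints at [-47.321, 20.546, 0.682, 0, -70.136, -16.507], TCP at [0.298, -0.606, 0.227] pointing down, gripper open.
Joint ranges: [-176.03, 176.03], [-82.01, 121.73], [-58.28, 71.71], [-173.87, 95.51], [-174.79, -0.11], [-173.66, 173.66]. Speed limits (degrees/s): [136.94, 136.94, 172.46, 180, 180, 180].

## Interface

Orientations are given as [roll, pitch, yaw] about the fixed x, y, z axes, in that order (R = Rz(yaw) Ry(pitch) Rx(roll)).
In Python, from plant import r, optics, job gives the robot as it stands.
- The arm moves only by the shell command python3 -m crank 'ROWS' [FORCE]. ROWS is JSON, a list of rows, each an object with "xyz": the shift along the tool's x, y, z in units of 30 mm (1.0 is 30 mm), a list of three; "delta_rot": the turn, a rotation vector about the tool's x, y, z in degrees, a list of three; "claw": the closure, from 0 (fully open) to 1 (shut). A call has 1 to 20 rows; each row is the pose to reach, as a shift and turn from the pose commanded when the call began, along the tool's axes at that moment; what a row does not reach only later rows make up. A row lasts 1/8 s, in which the tool goes at most 62.5 mm and 10.7 degrees, less where a joint would pass 70% of its speed; a pose out of reach is approached as far as the arm can. A call with a gripper value outside its range is refused whole. The fingers move at their own pace and stop on an object; FORCE is the grip in N (left out, the last holds). Time passes only in rows, so rows that repeat a pose let the fingers close. It gives the time, the measured TCP pose, the force, the opening and the grip force at its end, in the units of the state.
- r.get_state(): the state, without advancing time (a new reading comes with each control period).
- optics.capture(name): name is "side" or "top"; returns a dict with "img" (384x512x3 uint8, blue, green, red), "fovy" (degrees; the focal length in pixels is half the picture's height over the tangent of half this angle, whatever the lens; pixels are square), "cx", "cy" (the principal point, pixels), "eye" and "rotation" of the camera in the world. Camera axes: x right, y up, looking along -z (the intrinsics and any distortion apply to the point x, -y, -z); pixel columns grow to the right and rows downward; lengths in m; the calibration is good to about 2 mm. A picture is of the moment at which its call begins. There is no depth.
- job.close_job(): hands the job in; it is judged then, once.
The state is a dict: "time_s": time; "joints": joint angles; "qd": joint speeds; "joint_torque": joint torques, N m; "tcp_pos": TCP position; "eef_rot": TCP orientation; "contact_force": force on the tool from outside, world axes, zero at the start; "moment": the same for the moment, N m; "gripper_width": finger opening in m; "gripper_force": force on a finger pad.
Only numpy, scipy, OpenCV 4.12 (cv2) and the standard library are available. Lean on these libraries where they do the work, as an engineer would, in place of code of your own. Each camera call takes 0.05 s, during which the arm holds its last target. There are 200 camera calls.

## Working session

There is one attempt and no reset: what is moved stays moved. The work goes in short steps, Python scripts to look and compute and a shell command to move; the robot and the scene stay as the last step left them, time stands still between calls to the robot, and variables do not carry over. Pictures are saved under pics/ and viewed, at most 10 in all, crops included, and the job is handed in when it is done.

```bash
mkdir -p pics; ls; python3 - <<'E'
from plant import r, optics, job
import cv2
for n in("top","side"):
    c=optics.capture(n); cv2.imwrite(f"pics/{n}0.png",c["img"])
    print({k:v for k,v in c.items() if k!="img"})
print(r.get_state(), r.pinch_z)
E
```

```text
pics
{'fovy': 42.21786743164298, 'cx': 265.073633108154, 'cy': 183.19435598094017, 'eye': array([ 0.16263179, -0.12885461,  1.97619046]), 'rotation': array([  9.11707003,   0.49593538, -90.57916804])}
{'fovy': 47.17202411674609, 'cx': 264.8204154975616, 'cy': 190.32870037609604, 'eye': array([0.19296038, 0.68337453, 1.08413392]), 'rotation': array([ 4.05252985e+01, -4.54445739e-02, -1.62026898e+02])}
{'time_s': 0.1, 'joints': array([-4.73185441e+01,  2.05883699e+01,  6.38842540e-01, -1.68599077e-02,
       -7.01350980e+01, -1.65052186e+01]), 'qd': array([ 0.05854248, -0.02855708,  0.08488213,  0.09281757, -0.00421015,
       -0.01525824]), 'joint_torque': array([-1.87337064e-03, -5.84162343e+01,  2.93749487e+01,  7.01556802e+00,
        1.01473005e-02, -7.04606600e-05]), 'tcp_pos': array([ 0.29752887, -0.60540757,  0.22570603]), 'eef_rot': array([ 1.79914358e+02, -8.84734674e-03, -1.53829497e+02]), 'contact_force': array([ 0.21808418,  0.58798089, -0.00755964]), 'moment': array([ 0.02883272, -0.02878555, -0.02390159]), 'gripper_force': 0.0, 'gripper_width': 0.08770666877268293} 0.0188
```

View pics/top0.png

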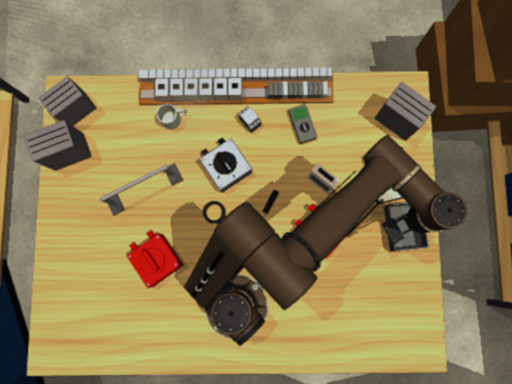

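View pics/side0.png

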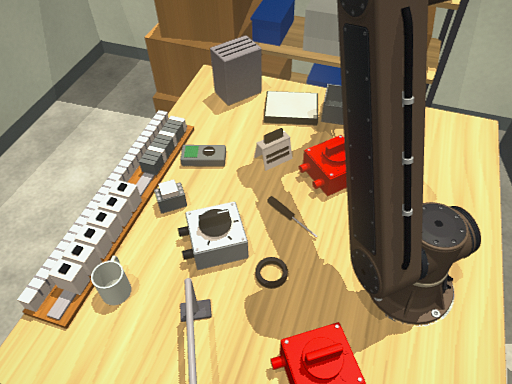

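```bash
cat > h.py <<'E'
import numpy as np, cv2
from scipy.spatial.transform import Rotation as R
from plant import r, optics, job
def cam(n): return optics.capture(n)
def f(c): return c["img"].shape[0]/2/np.tan(np.radians(c["fovy"]/2))
def M(c): return R.from_euler("xyz",c["rotation"],degrees=True).as_matrix()
def proj(c,P):
    q=(np.atleast_2d(P)-c["eye"])@M(c); return np.c_[c["cx"]+f(c)*q[:,0]/-q[:,2], c["cy"]+f(c)*q[:,1]/q[:,2]]
def ray(c,uv):
    uv=np.atleast_2d(uv).astype(float); d=np.c_[(uv[:,0]-c["cx"])/f(c),-(uv[:,1]-c["cy"])/f(c),-np.ones(len(uv))]
    return d@M(c).T
def plane(c,uv,z):
    d=ray(c,uv); return c["eye"]+d*((z-c["eye"][2])/d[:,2])[:,None]
E
python3 - <<'E'
from h import *
t=cam("top");s=cam("side")
print(proj(t,[[0,0,0],r.get_state()["tcp_pos"]]),proj(s,[0,0,0]))
cr=lambda im,x,y,w,h,k:cv2.resize(im[y:y+h,x:x+w],None,fx=k,fy=k,interpolation=cv2.INTER_CUBIC)
o=np.zeros((600,800,3),np.uint8)
def put(a,x,y): a=a[:600-y,:800-x]; o[y:y+a.shape[0],x:x+a.shape[1]]=a
put(cr(t["img"],95,155,100,65,4),0,0)      # rail top
put(cr(t["img"],190,130,80,65,5),400,0)    # isolator top
put(cr(t["img"],300,155,50,45,5),0,325)    # sign top
put(cr(s["img"],245,120,60,55,4),0,555-180+0) if 0 else None
put(cr(s["img"],245,120,55,55,5),250,325)
put(cr(s["img"],175,195,80,80,3),530,330)
cv2.imwrite("pics/c1.png",o)
# isolator: white plate mask, top view
for c,box,n in((t,(190,130,265,195),"t"),(s,(170,190,255,275),"s")):
    x0,y0,x1,y1=box; h=cv2.cvtColor(c["img"],cv2.COLOR_BGR2HSV)[y0:y1,x0:x1]
    m=((h[...,1]<40)&(h[...,2]>150)).astype(np.uint8)
    cs=max(cv2.findContours(m,0,2)[0],key=cv2.contourArea); rc=cv2.minAreaRect(cs)
    b=cv2.boxPoints(rc)+[x0,y0]; P=plane(c,b,.087)
    print(n,b.round(1).tolist(),P.round(4).tolist(),P.mean(0).round(4),np.linalg.norm(np.diff(P,axis=0),axis=1))
    m=(h[...,2]<70).astype(np.uint8)
    for k in cv2.findContours(m,0,2)[0]:
        if cv2.contourArea(k)>4: mm=cv2.moments(k); print("  black",cv2.contourArea(k),mm["m10"]/mm["m00"]+x0,mm["m01"]/mm["m00"]+y0)
E
```

```text
[[236.64802613 305.87484763]
 [404.77077415 222.69687084]] [[408.09102141 283.45714272]]
t [[199.5, 158.7], [230.6, 137.9], [250.6, 167.9], [219.5, 188.7]] [[0.5652, 0.1382, 0.087], [0.6466, 0.0172, 0.087], [0.5264, -0.0603, 0.087], [0.4466, 0.06, 0.087]] [0.5462 0.0388 0.087 ] [0.14578805 0.14302375 0.14431216]
  black 48.5 236.15120274914088 180.73883161512026
  black 360.5 224.4442903374942 162.51687471104947
  black 12.5 204.09333333333333 151.89333333333332
  black 14.0 220.78571428571428 140.85714285714286
s [[184.8, 211.7], [237.4, 200.0], [246.8, 242.0], [194.2, 253.7]] [[0.6482, 0.0198, 0.087], [0.5199, -0.0674, 0.087], [0.4448, 0.0629, 0.087], [0.5653, 0.141, 0.087]] [0.5446 0.0391 0.087 ] [0.15510431 0.15038423 0.14363313]
  black 69.5 187.92565947242207 253.7673860911271
  black 60.5 183.38567493112947 230.95316804407713
  black 133.0 206.06641604010025 222.58521303258146
```

View pics/c1.png

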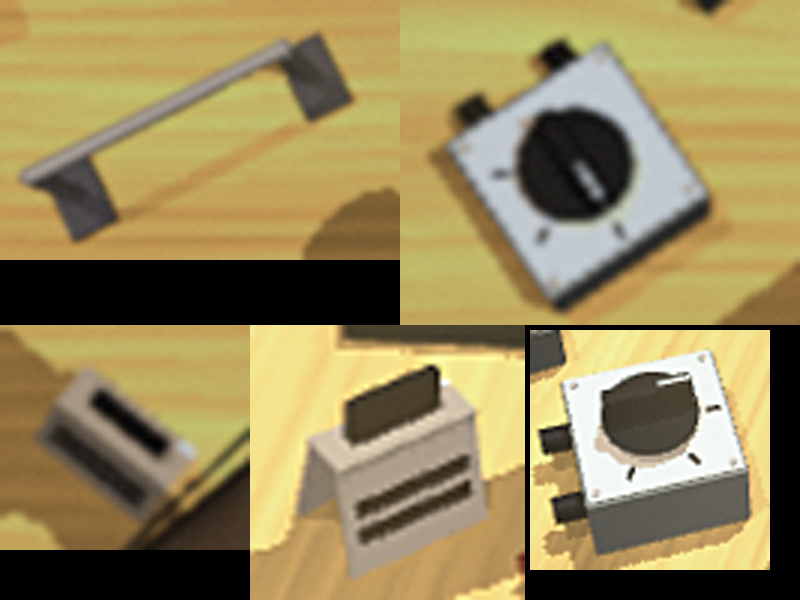

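The top view shows the grey isolator at (225,163), with its pointer towards the lower-right mark (234,176), so the first mark and -x point that way. The sign rib runs (319,169)-(333,180) and the rail (100,199)-(167,165). Next I measure these points.

```bash
python3 - <<'E'
from h import *
t=cam("top");s=cam("side")
def blobs(c,box,fn,amin):
    x0,y0,x1,y1=box; h=cv2.cvtColor(c["img"],cv2.COLOR_BGR2HSV)[y0:y1,x0:x1].astype(int)
    m=fn(h).astype(np.uint8)
    for k in cv2.findContours(m,0,cv2.CHAIN_APPROX_NONE)[0]:
        if cv2.contourArea(k)>amin:
            rc=cv2.minAreaRect(k); b=cv2.boxPoints(rc)+[x0,y0]
            if np.linalg.norm(b[0]-b[1])<np.linalg.norm(b[1]-b[2]): b=np.roll(b,-1,0)
            e=np.array([(b[0]+b[3])/2,(b[1]+b[2])/2]); yield e,np.array(rc[0])+[x0,y0],rc[1]
def show(c,n,e,ce,sz,z):
    P=plane(c,e,z); d=P[1]-P[0]; print(n,e.round(1).tolist(),np.round(sz,1),P.round(4)[:,:2].tolist(),"mid",P.mean(0).round(4)[:2],"len",np.linalg.norm(d).round(4),"dir",np.degrees(np.arctan2(d[1],d[0])).round(1))
dark=lambda h:h[...,2]<75
for b in blobs(t,(312,162,345,190),dark,8): show(t,"rib top",*b,.12)
for b in blobs(s,(255,125,295,155),dark,8): show(s,"rib side",*b,.12)
grey=lambda h:(h[...,1]<60)&(h[...,2]>100)
for b in blobs(t,(95,160,178,205),grey,20): show(t,"rail",*b,.168)
dg=lambda h:(h[...,1]<60)&(h[...,2]<100)
for b in blobs(t,(95,160,190,220),dg,40): show(t,"feet",*b,.012)
# triangulate isolator handle: top dark disc
for c,box in((t,(205,145,240,180)),(s,(190,205,225,242))):
    for b in blobs(c,box,dark,60): show(c,"flange/handle",*b,.107)
# projections for check
h=np.radians(33.4); ex=np.array([np.cos(h),np.sin(h),0]); o=np.array([.5455,.039,0])
m=[o+[0,0,.087]+.055*np.array([np.cos(h+np.pi-a),np.sin(h+np.pi-a),0]) for a in(0,1.047,2.094)]
print("marks",proj(t,m).round(1).tolist(),"bar ends",proj(t,[o+.042*ex+[0,0,.142],o-.042*ex+[0,0,.142]]).round(1).tolist(),"side",proj(s,[o+.042*ex+[0,0,.142],o-.042*ex+[0,0,.142]]).round(1).tolist())
E
```

```text
rib top [[311.1, 176.1], [328.3, 189.9]] [22.   4.4] [[0.4859, -0.2904], [0.4325, -0.3538]] mid [ 0.4592 -0.3221] len 0.0829 dir -130.1
rib top [[318.4, 168.8], [332.3, 179.6]] [17.6  3.7] [[0.5138, -0.3187], [0.4716, -0.3701]] mid [ 0.4927 -0.3444] len 0.0665 dir -129.4
rib side [[271.1, 154.3], [287.1, 147.2]] [ 2.  17.5] [[0.4734, -0.2468], [0.435, -0.2925]] mid [ 0.4542 -0.2696] len 0.0596 dir -130.0
rib side [[263.9, 139.5], [282.9, 131.1]] [ 7.8 20.8] [[0.5153, -0.3033], [0.4688, -0.3607]] mid [ 0.4921 -0.332 ] len 0.0739 dir -129.0
rail [[100.2, 199.4], [167.0, 166.0]] [ 3.6 74.7] [[0.3996, 0.4902], [0.5217, 0.247]] mid [0.4607 0.3686] len 0.2721 dir -63.3
feet [[109.8, 196.6], [117.6, 212.2]] [17.4 13.4] [[0.4309, 0.5056], [0.368, 0.4721]] mid [0.3995 0.4888] len 0.0713 dir -151.9
feet [[169.0, 166.0], [176.8, 181.6]] [17.4 10.7] [[0.5526, 0.2713], [0.4886, 0.2387]] mid [0.5206 0.255 ] len 0.0719 dir -153.0
flange/handle [[214.0, 162.5], [235.0, 162.5]] [21. 21.] [[0.5454, 0.0794], [0.5444, -0.0012]] mid [0.5449 0.0391] len 0.0806 dir -90.7
flange/handle [[211.5, 209.0], [211.5, 235.0]] [26. 25.] [[0.5716, 0.001], [0.5376, 0.0833]] mid [0.5546 0.0421] len 0.089 dir 112.5
marks [[232.8, 175.0], [218.6, 176.0], [210.8, 164.4]] bar ends [[217.6, 151.5], [229.8, 169.6]] side [[198.5, 217.2], [229.1, 210.6]]
```

```bash
cat >> h.py <<'E'
def go(P,yaw):
    s=r.get_state(); A=R.from_euler("xyz",s["eef_rot"],degrees=True); B=R.from_euler("xyz",[180,0,yaw],degrees=True)
    print("xyz",(A.inv().apply(np.array(P)-s["tcp_pos"])/.03).round(3).tolist(),"rot",np.degrees((A.inv()*B).as_rotvec()).round(2).tolist())
E
python3 -c "
from h import *
go([.5455,.039,.2],-146.6)"
```

```text
xyz [-16.893, 15.64, 0.881] rot [0.04, -0.0, -7.23]
```

```bash
T='{"xyz":[-16.9,15.65,0.85],"delta_rot":[0,0,-7.2],"claw":0}'; python3 -m crank '[{"xyz":[-16.9,15.65,0.85],"delta_rot":[0,0,-7.2],"claw":0},{"xyz":[-16.9,15.65,0.85],"delta_rot":[0,0,-7.2],"claw":0},{"xyz":[-16.9,15.65,0.85],"delta_rot":[0,0,-7.2],"claw":0},{"xyz":[-16.9,15.65,0.85],"delta_rot":[0,0,-7.2],"claw":0},{"xyz":[-16.9,15.65,0.85],"delta_rot":[0,0,-7.2],"claw":0},{"xyz":[-16.9,15.65,0.85],"delta_rot":[0,0,-7.2],"claw":0},{"xyz":[-16.9,15.65,0.85],"delta_rot":[0,0,-7.2],"claw":0},{"xyz":[-16.9,15.65,0.85],"delta_rot":[0,0,-7.2],"claw":0},{"xyz":[-16.9,15.65,0.85],"delta_rot":[0,0,-7.2],"claw":0},{"xyz":[-16.9,15.65,0.85],"delta_rot":[0,0,-7.2],"claw":0},{"xyz":[-16.9,15.65,0.85],"delta_rot":[0,0,-7.2],"claw":0},{"xyz":[-16.9,15.65,0.85],"delta_rot":[0,0,-7.2],"claw":0},{"xyz":[-16.9,15.65,0.85],"delta_rot":[0,0,-7.2],"claw":0},{"xyz":[-16.9,15.65,0.85],"delta_rot":[0,0,-7.2],"claw":0},{"xyz":[-16.9,15.65,0.85],"delta_rot":[0,0,-7.2],"claw":0},{"xyz":[-16.9,15.65,0.85],"delta_rot":[0,0,-7.2],"claw":0}]' 20
python3 - <<'E'
from h import *
go([.5455,.039,.111],-146.6)
t=cam("top");s=cam("side")
a=cv2.resize(t["img"][120:215,290:390],None,fx=4,fy=4,interpolation=2)
b=cv2.resize(s["img"][150:270,160:260],None,fx=4,fy=4,interpolation=2)
o=np.zeros((480,800,3),np.uint8);o[:380,:400]=a;o[:480,400:]=b;cv2.imwrite("pics/c2.png",o)
E
```

```text
time_s: 2.3
tcp_pos: [0.5455, 0.0384, 0.2013]
eef_rot: [-180.0, 0.0, -146.7]
contact_force: [-0.8, -0.5, 0.2]
gripper_width: 0.0875
gripper_force: 0.0
xyz [-0.01, 0.017, 3.011] rot [-0.0, 0.02, -0.1]
```

View pics/c2.png

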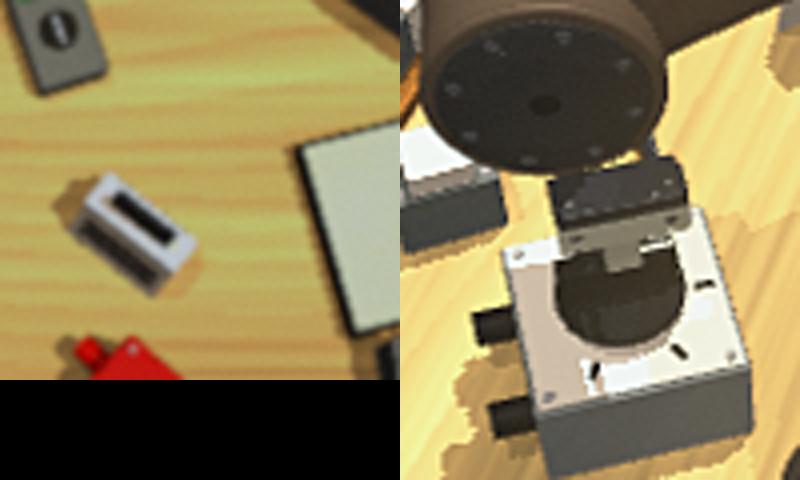

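The fingers hang above the handle, centred on the bar, and the sign is now clear at top-view pixel (326,175). Next I descend and grip gently.

```bash
python3 -m crank '[{"xyz":[0,0,1.5],"delta_rot":[0,0,0],"claw":0},{"xyz":[0,0,2.5],"delta_rot":[0,0,0],"claw":0},{"xyz":[0,0,3],"delta_rot":[0,0,0],"claw":0},{"xyz":[0,0,3],"delta_rot":[0,0,0],"claw":0},{"xyz":[0,0,3],"delta_rot":[0,0,0],"claw":0.8},{"xyz":[0,0,3],"delta_rot":[0,0,0],"claw":0.9},{"xyz":[0,0,3],"delta_rot":[0,0,0],"claw":1},{"xyz":[0,0,3],"delta_rot":[0,0,0],"claw":1},{"xyz":[0,0,3],"delta_rot":[0,0,0],"claw":1},{"xyz":[0,0,3],"delta_rot":[0,0,0],"claw":1},{"xyz":[0,0,3],"delta_rot":[0,0,0],"claw":1}]' 15; python3 -c "
from h import *
s=r.get_state();print(s['contact_force'],s['moment'],s['tcp_pos'])"
```

```text
time_s: 3.78
tcp_pos: [0.5456, 0.0392, 0.111]
eef_rot: [180.0, -0.0, -146.6]
contact_force: [-0.4, -1.3, -0.3]
gripper_width: 0.0231
gripper_force: 0.0
[-0.37861518 -1.30826954 -0.31740797] [ 0.03288528 -0.00097504  0.00695007] [0.54562285 0.03921436 0.11103184]
```

```bash
python3 -m crank '[{"xyz":[0,0,0],"delta_rot":[0,0,0],"claw":1},{"xyz":[0,0,0],"delta_rot":[0,0,0],"claw":1},{"xyz":[0,0,0],"delta_rot":[0,0,0],"claw":1},{"xyz":[0,0,0.12],"delta_rot":[0,0,0],"claw":1},{"xyz":[0,0,0.24],"delta_rot":[0,0,0],"claw":1},{"xyz":[0,0,0.35],"delta_rot":[0,0,0],"claw":1},{"xyz":[0,0,0.35],"delta_rot":[0,0,0],"claw":1},{"xyz":[0,0,0.35],"delta_rot":[0,0,0],"claw":1}]' 45; python3 -c "
from h import *
s=r.get_state();print(s['contact_force'],s['moment'],s['tcp_pos'])"
```

```text
time_s: 4.78
tcp_pos: [0.5468, 0.0375, 0.1022]
eef_rot: [-179.8, 0.0, -146.6]
contact_force: [0.3, -10.2, 9.9]
gripper_width: 0.0178
gripper_force: 45.0
[  0.27363649 -10.1831915    9.86125331] [-3.6985395  -0.47762549  0.08760701] [0.54683992 0.03750689 0.10216521]
```

```bash
python3 -m crank '[{"xyz":[0,-0.04,0.04],"delta_rot":[0,0,0],"claw":1},{"xyz":[0,-0.07,0.08],"delta_rot":[0,0,0],"claw":1},{"xyz":[0,-0.07,0.08],"delta_rot":[0,0,0],"claw":1},{"xyz":[0,-0.07,0.08],"delta_rot":[0,0,0],"claw":1}]' 45; python3 -c "
from h import *
s=r.get_state();print(s['contact_force'],s['moment'],s['tcp_pos'])"
```

```text
time_s: 5.28
tcp_pos: [0.547, 0.0372, 0.0999]
eef_rot: [-180.0, 0.0, -146.6]
contact_force: [-5.5, -0.5, 16.5]
gripper_width: 0.0178
gripper_force: 45.0
[-5.53272203 -0.51178595 16.48267368] [-0.11753095  2.30191983  0.0745224 ] [0.54699681 0.03722171 0.09994296]
```

```bash
python3 -m crank '[{"xyz":[0,0,0],"delta_rot":[0,0,8],"claw":1},{"xyz":[0,0,0],"delta_rot":[0,0,16],"claw":1},{"xyz":[0,0,0],"delta_rot":[0,0,24],"claw":1},{"xyz":[0,0,0],"delta_rot":[0,0,32],"claw":1},{"xyz":[0,0,0],"delta_rot":[0,0,40],"claw":1},{"xyz":[0,0,0],"delta_rot":[0,0,48],"claw":1},{"xyz":[0,0,0],"delta_rot":[0,0,55],"claw":1},{"xyz":[0,0,0],"delta_rot":[0,0,60],"claw":1},{"xyz":[0,0,0],"delta_rot":[0,0,60],"claw":1},{"xyz":[0,0,0],"delta_rot":[0,0,60],"claw":1}]' 45; python3 -c "
from h import *
s=r.get_state();print(s['contact_force'],s['moment'],s['tcp_pos'],s['eef_rot'])"
```

```text
time_s: 6.52
tcp_pos: [0.5471, 0.0372, 0.0999]
eef_rot: [180.0, 0.1, 153.4]
contact_force: [-5.6, -0.6, 15.7]
gripper_width: 0.0175
gripper_force: 45.0
[-5.64660642 -0.6182367  15.67463419] [-0.27794321  2.10157317 -0.08481526] [0.54705007 0.03722045 0.09992512] [1.79990443e+02 6.45264112e-02 1.53399736e+02]
```

```bash
python3 -m crank '[{"xyz":[0,0,-0.15],"delta_rot":[0,0,60],"claw":1},{"xyz":[0,0,-0.3],"delta_rot":[0,0,0],"claw":1},{"xyz":[0,0,-0.42],"delta_rot":[0,0,0],"claw":1}]' 45 --help 2>/dev/null | head -0; echo
```

```text
(no output)
```

That call was mistyped: row 1 carried a leftover 60° turn. I'm checking whether it ran before doing anything else.

```bash
python3 -c "
from h import *
s=r.get_state();print(s['time_s'],s['contact_force'],s['moment'],s['tcp_pos'],s['eef_rot'],s['gripper_width'])"
```

```text
6.525 [-5.64660642 -0.6182367  15.67463419] [-0.27794321  2.10157317 -0.08481526] [0.54705007 0.03722045 0.09992512] [1.79990443e+02 6.45264112e-02 1.53399736e+02] 0.017450820731875757
```

It was refused, so nothing moved. Here is the corrected release.

```bash
python3 -m crank '[{"xyz":[0,0,-0.15],"delta_rot":[0,0,0],"claw":1},{"xyz":[0,0,-0.3],"delta_rot":[0,0,0],"claw":1},{"xyz":[0,0,-0.43],"delta_rot":[0,0,0],"claw":1},{"xyz":[0,0,-0.43],"delta_rot":[0,0,0],"claw":1},{"xyz":[0,0,-0.43],"delta_rot":[0,0,0],"claw":1}]' 45; python3 -c "
from h import *
s=r.get_state();print(s['contact_force'],s['moment'],s['tcp_pos'],s['eef_rot'])"
```

```text
time_s: 7.15
tcp_pos: [0.5469, 0.0373, 0.1111]
eef_rot: [-180.0, 0.0, 153.4]
contact_force: [1.0, -1.8, 0.7]
gripper_width: 0.0175
gripper_force: 45.0
[ 1.01544016 -1.81391794  0.6786036 ] [-0.84687766 -0.53006996 -0.02987784] [0.54692378 0.03728222 0.1110839 ] [-1.79988069e+02  1.10151855e-02  1.53371250e+02]
```

```bash
python3 -m crank '[{"xyz":[0,0,0],"delta_rot":[0,0,0],"claw":0.6},{"xyz":[0,0,0],"delta_rot":[0,0,0],"claw":0.2},{"xyz":[0,0,0],"delta_rot":[0,0,0],"claw":0},{"xyz":[0,0,0],"delta_rot":[0,0,0],"claw":0},{"xyz":[0,0,0],"delta_rot":[0,0,0],"claw":0},{"xyz":[0,0,-1],"delta_rot":[0,0,0],"claw":0},{"xyz":[0,0,-2.5],"delta_rot":[0,0,0],"claw":0},{"xyz":[0,0,-4],"delta_rot":[0,0,0],"claw":0},{"xyz":[0,0,-4],"delta_rot":[0,0,0],"claw":0}]' 30
python3 - <<'E'
from h import *
go([.494,-.346,.2],-129.4)
s=cam("side");b=cv2.resize(s["img"][150:270,160:260],None,fx=4,fy=4,interpolation=2);cv2.imwrite("pics/c3.png",b)
E
```

```text
time_s: 8.28
tcp_pos: [0.5488, 0.038, 0.2351]
eef_rot: [179.7, 0.3, 153.4]
contact_force: [-1.0, 0.4, 0.0]
gripper_width: 0.0873
gripper_force: 0.0
xyz [-4.091, -12.268, 1.131] rot [0.04, 0.45, -77.2]
```

View pics/c3.png

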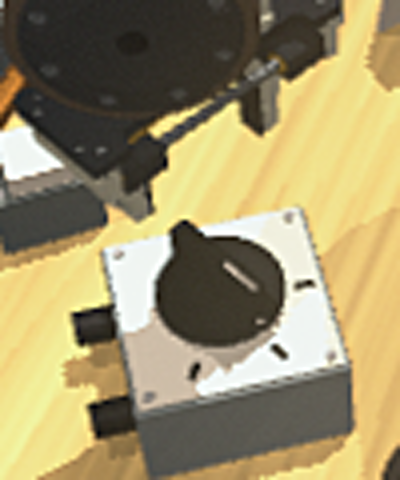

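The pointer now faces the middle mark (crop 280,352) and the handle is out. Next I go above the sign.

```bash
python3 -m crank '[{"xyz":[-4.09,-12.27,0],"delta_rot":[0,0,-77.2],"claw":0},{"xyz":[-4.09,-12.27,0],"delta_rot":[0,0,-77.2],"claw":0},{"xyz":[-4.09,-12.27,0],"delta_rot":[0,0,-77.2],"claw":0},{"xyz":[-4.09,-12.27,0],"delta_rot":[0,0,-77.2],"claw":0},{"xyz":[-4.09,-12.27,0],"delta_rot":[0,0,-77.2],"claw":0},{"xyz":[-4.09,-12.27,0],"delta_rot":[0,0,-77.2],"claw":0},{"xyz":[-4.09,-12.27,0],"delta_rot":[0,0,-77.2],"claw":0},{"xyz":[-4.09,-12.27,0],"delta_rot":[0,0,-77.2],"claw":0},{"xyz":[-4.09,-12.27,0.5],"delta_rot":[0,0,-77.2],"claw":0},{"xyz":[-4.09,-12.27,1],"delta_rot":[0,0,-77.2],"claw":0},{"xyz":[-4.09,-12.27,1],"delta_rot":[0,0,-77.2],"claw":0},{"xyz":[-4.09,-12.27,1],"delta_rot":[0,0,-77.2],"claw":0}]'
python3 - <<'E'
from h import *
go([.494,-.346,.09],-129.4)
s=cam("side");t=cam("top")
o=np.array([.5468,.0375,.142]);d=np.radians(153.4);u=np.array([np.cos(d),np.sin(d),0])
print("pointer line expected (crop3 px)",((proj(s,[o+.012*u,o+.036*u])-[160,150])*4).round(0).tolist())
# white line in the top view
h=cv2.cvtColor(t["img"],cv2.COLOR_BGR2GRAY)[150:176,212:238]
m=cv2.inRange(h,95,255); n,l,st,c=cv2.connectedComponentsWithStats(m)
for i in range(1,n):
    if 3<st[i,4]<40: print(st[i].tolist(),(c[i]+[212,150]).round(1))
print("expect top",proj(t,[o+.012*u,o+.036*u]).round(1).tolist())
E
```

```text
time_s: 9.82
tcp_pos: [0.4918, -0.3462, 0.2011]
eef_rot: [180.0, -0.0, -129.4]
contact_force: [0.6, 0.5, 0.9]
gripper_width: 0.0878
gripper_force: 0.0
xyz [-0.053, -0.053, 3.702] rot [0.0, -0.02, -0.02]
pointer line expected (crop3 px) [[226.0, 263.0], [250.0, 284.0]]
[8, 14, 3, 4, 5] [221.2 165.4]
expect top [[222.7, 163.0], [219.8, 168.6]]
```

```bash
python3 -m crank '[{"xyz":[-0.05,-0.05,1.5],"delta_rot":[0,0,0],"claw":0},{"xyz":[-0.05,-0.05,2.8],"delta_rot":[0,0,0],"claw":0},{"xyz":[-0.05,-0.05,3.65],"delta_rot":[0,0,0],"claw":0},{"xyz":[-0.05,-0.05,3.65],"delta_rot":[0,0,0],"claw":0},{"xyz":[-0.05,-0.05,3.65],"delta_rot":[0,0,0],"claw":0.8},{"xyz":[-0.05,-0.05,3.65],"delta_rot":[0,0,0],"claw":1},{"xyz":[-0.05,-0.05,3.65],"delta_rot":[0,0,0],"claw":1},{"xyz":[-0.05,-0.05,3.65],"delta_rot":[0,0,0],"claw":1},{"xyz":[-0.05,-0.05,3.65],"delta_rot":[0,0,0],"claw":1},{"xyz":[-0.05,-0.05,3.65],"delta_rot":[0,0,0],"claw":1},{"xyz":[-0.05,-0.05,3.65],"delta_rot":[0,0,0],"claw":1},{"xyz":[-0.05,-0.05,3.65],"delta_rot":[0,0,0],"claw":1},{"xyz":[-0.05,-0.05,3.65],"delta_rot":[0,0,0],"claw":1},{"xyz":[-0.05,-0.05,3.65],"delta_rot":[0,0,0],"claw":1}]' 30
```

```text
time_s: 11.68
tcp_pos: [0.4931, -0.3461, 0.091]
eef_rot: [179.9, -0.0, -129.4]
contact_force: [0.1, 0.7, -2.6]
gripper_width: 0.0118
gripper_force: 30.0
```

```bash
python3 -m crank '[{"xyz":[0,0,-1],"delta_rot":[0,0,0],"claw":1},{"xyz":[0,0,-2.5],"delta_rot":[0,0,0],"claw":1},{"xyz":[0,0,-4],"delta_rot":[0,0,0],"claw":1},{"xyz":[0,0,-5.5],"delta_rot":[0,0,0],"claw":1},{"xyz":[0,0,-6.7],"delta_rot":[0,0,0],"claw":1},{"xyz":[0,0,-6.7],"delta_rot":[0,0,0],"claw":1},{"xyz":[0,0,-6.7],"delta_rot":[0,0,0],"claw":1}]' 30; python3 -c "
from h import *
go([.462,.3695,.29],-63.3)"
```

```text
time_s: 12.55
tcp_pos: [0.493, -0.3459, 0.2913]
eef_rot: [179.9, 0.0, -129.4]
contact_force: [-0.2, -0.2, -3.5]
gripper_width: 0.0117
gripper_force: 30.0
xyz [-17.759, 15.947, 0.076] rot [0.09, 0.07, -66.14]
```

```bash
python3 -m crank '[{"xyz":[-0.8,0.7,0],"delta_rot":[0,0,-4],"claw":1},{"xyz":[-2,1.8,0],"delta_rot":[0,0,-8],"claw":1},{"xyz":[-3.2,2.9,0],"delta_rot":[0,0,-12],"claw":1},{"xyz":[-4.4,4,0],"delta_rot":[0,0,-16],"claw":1},{"xyz":[-5.6,5,0],"delta_rot":[0,0,-20],"claw":1},{"xyz":[-6.8,6.1,0],"delta_rot":[0,0,-24],"claw":1},{"xyz":[-8,7.2,0],"delta_rot":[0,0,-28],"claw":1},{"xyz":[-9.2,8.3,0],"delta_rot":[0,0,-32],"claw":1},{"xyz":[-10.4,9.3,0],"delta_rot":[0,0,-37],"claw":1},{"xyz":[-11.6,10.4,0],"delta_rot":[0,0,-42],"claw":1},{"xyz":[-12.8,11.5,0],"delta_rot":[0,0,-47],"claw":1},{"xyz":[-14,12.6,0],"delta_rot":[0,0,-52],"claw":1},{"xyz":[-15.2,13.6,0],"delta_rot":[0,0,-57],"claw":1},{"xyz":[-16.4,14.7,0],"delta_rot":[0,0,-61],"claw":1},{"xyz":[-17.2,15.5,0],"delta_rot":[0,0,-64],"claw":1},{"xyz":[-17.76,15.95,0],"delta_rot":[0,0,-66.1],"claw":1},{"xyz":[-17.76,15.95,0],"delta_rot":[0,0,-66.1],"claw":1},{"xyz":[-17.76,15.95,0],"delta_rot":[0,0,-66.1],"claw":1},{"xyz":[-17.76,15.95,0],"delta_rot":[0,0,-66.1],"claw":1}]' 30
python3 - <<'E'
from h import *
go([.462,.3695,.29],-63.3)
s=cam("side");t=cam("top")
o=np.zeros((600,800,3),np.uint8)
o[:540,:400]=cv2.resize(s["img"][204:384,130:263],(400,540),interpolation=2);o[:300,400:]=cv2.resize(t["img"][145:220,90:190],(400,300),interpolation=2);cv2.imwrite("pics/c4.png",o)
print("rail ends side",proj(s,[[.3996,.4902,.168],[.5217,.247,.168]]))
E
```

```text
time_s: 14.92
tcp_pos: [0.4625, 0.3681, 0.2926]
eef_rot: [180.0, -0.0, -63.4]
contact_force: [0.7, -1.2, -2.9]
gripper_width: 0.0121
gripper_force: 30.0
xyz [-0.048, -0.006, 0.087] rot [0.01, -0.0, -0.09]
rail ends side [[194.18334244 399.19063213]
 [188.6326762  276.66308998]]
```

View pics/c4.png

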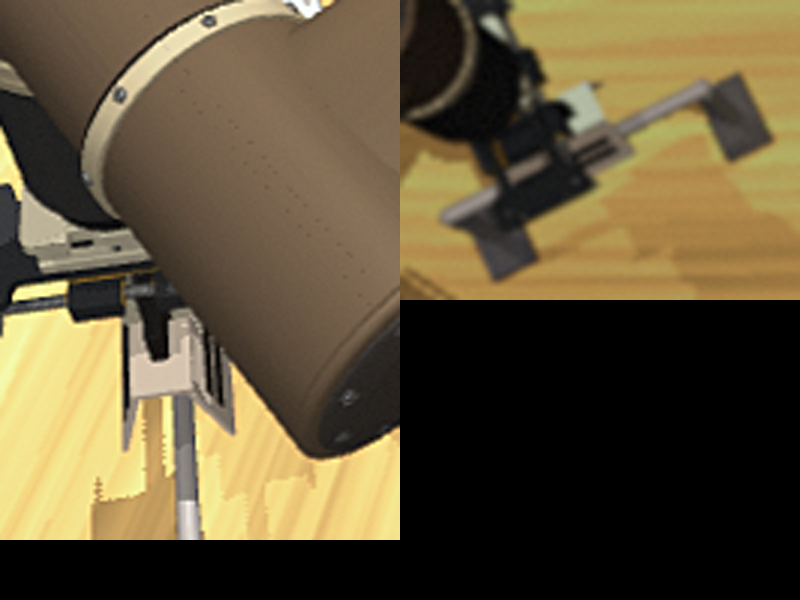

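The sign hangs level over the bar and in line with it, and the bar lies at its predicted pixels in the side view. Next I lower it.

```bash
python3 -m crank '[{"xyz":[0,0,0.5],"delta_rot":[0,0,0],"claw":1},{"xyz":[0,0,1],"delta_rot":[0,0,0],"claw":1},{"xyz":[0,0,1.5],"delta_rot":[0,0,0],"claw":1},{"xyz":[0,0,2],"delta_rot":[0,0,0],"claw":1},{"xyz":[0,0,2.5],"delta_rot":[0,0,0],"claw":1},{"xyz":[0,0,3],"delta_rot":[0,0,0],"claw":1},{"xyz":[0,0,3.4],"delta_rot":[0,0,0],"claw":1},{"xyz":[0,0,3.6],"delta_rot":[0,0,0],"claw":1},{"xyz":[0,0,3.6],"delta_rot":[0,0,0],"claw":1},{"xyz":[0,0,3.6],"delta_rot":[0,0,0],"claw":1}]' 30
```

```text
time_s: 16.27
tcp_pos: [0.4627, 0.3693, 0.1851]
eef_rot: [-179.9, 0.0, -63.3]
contact_force: [0.2, 0.2, -3.5]
gripper_width: 0.0121
gripper_force: 30.0
```

Free so far, with no lateral force. About 6 mm remain.

```bash
python3 -m crank '[{"xyz":[0,0,0.07],"delta_rot":[0,0,0],"claw":1},{"xyz":[0,0,0.14],"delta_rot":[0,0,0],"claw":1},{"xyz":[0,0,0.18],"delta_rot":[0,0,0],"claw":1},{"xyz":[0,0,0.22],"delta_rot":[0,0,0],"claw":1},{"xyz":[0,0,0.22],"delta_rot":[0,0,0],"claw":1}]' 30
```

```text
time_s: 16.9
tcp_pos: [0.4625, 0.3691, 0.1789]
eef_rot: [-180.0, 0.0, -63.3]
contact_force: [-2.5, -2.0, 6.1]
gripper_width: 0.0122
gripper_force: 30.0
```

```bash
python3 -m crank '[{"xyz":[0,0,-0.04],"delta_rot":[0,0,0],"claw":1},{"xyz":[0,0,-0.04],"delta_rot":[0,0,0],"claw":1},{"xyz":[0,0,-0.04],"delta_rot":[0,0,0],"claw":0.8},{"xyz":[0,0,-0.04],"delta_rot":[0,0,0],"claw":0.6},{"xyz":[0,0,-0.04],"delta_rot":[0,0,0],"claw":0.4},{"xyz":[0,0,-0.04],"delta_rot":[0,0,0],"claw":0.3},{"xyz":[0,0,-0.04],"delta_rot":[0,0,0],"claw":0.3},{"xyz":[0,0,-0.04],"delta_rot":[0,0,0],"claw":0.3},{"xyz":[0,0,-0.04],"delta_rot":[0,0,0],"claw":0.3},{"xyz":[0,0,-0.5],"delta_rot":[0,0,0],"claw":0.3},{"xyz":[0,0,-1.2],"delta_rot":[0,0,0],"claw":0.3},{"xyz":[0,0,-2.2],"delta_rot":[0,0,0],"claw":0.3},{"xyz":[0,0,-3.2],"delta_rot":[0,0,0],"claw":0.3},{"xyz":[0,0,-4],"delta_rot":[0,0,0],"claw":0.3},{"xyz":[0,0,-4],"delta_rot":[0,0,0],"claw":0.3}]' 30
python3 -c "
from h import *
go([.55,0.05,.33],-63.3)"
```

```text
time_s: 18.77
tcp_pos: [0.4632, 0.3698, 0.3014]
eef_rot: [-179.7, 0.1, -63.3]
contact_force: [0.8, 0.0, -0.5]
gripper_width: 0.0615
gripper_force: 0.0
xyz [10.821, 2.197, -0.986] rot [-0.27, 0.11, -0.02]
```

Next I clear the arm away and look.

```bash
python3 -m crank '[{"xyz":[2,0.4,-1],"delta_rot":[0,0,0],"claw":0.3},{"xyz":[4,0.8,-1],"delta_rot":[0,0,0],"claw":0.3},{"xyz":[6,1.2,-1],"delta_rot":[0,0,0],"claw":0.3},{"xyz":[8,1.6,-1],"delta_rot":[0,0,0],"claw":0.3},{"xyz":[10,2,-1],"delta_rot":[0,0,0],"claw":0.3},{"xyz":[12,2.4,-1],"delta_rot":[0,0,0],"claw":0.3},{"xyz":[14,2.8,-1],"delta_rot":[0,0,0],"claw":0.3},{"xyz":[16,3.2,-1],"delta_rot":[0,0,0],"claw":0.3},{"xyz":[18,3.6,-1],"delta_rot":[0,0,0],"claw":0.3},{"xyz":[19,3.8,-1],"delta_rot":[0,0,0],"claw":0.3},{"xyz":[19,3.8,-1],"delta_rot":[0,0,0],"claw":0.3},{"xyz":[19,3.8,-1],"delta_rot":[0,0,0],"claw":0.3}]' 30
python3 - <<'E'
from h import *
s=cam("side");t=cam("top")
o=np.zeros((600,800,3),np.uint8)
o[:540,:360]=cv2.resize(s["img"][204:384,140:260],(360,540),interpolation=2);o[:300,400:]=cv2.resize(t["img"][145:220,90:190],(400,300),interpolation=2)
o[310:600,400:786]=cv2.resize(t["img"],(386,290));cv2.imwrite("pics/c5.png",o)
h=cv2.cvtColor(t["img"],cv2.COLOR_BGR2GRAY)[165:200,115:160]
m=(h<70).astype(np.uint8)
for k in cv2.findContours(m,0,1)[0]:
    if cv2.contourArea(k)>8:
        rc=cv2.minAreaRect(k);P=plane(t,cv2.boxPoints(rc)+[115,165],.208);print(P.mean(0).round(4),P.round(3)[:,:2].tolist())
E
```

```text
time_s: 20.27
tcp_pos: [0.6161, -0.1912, 0.3277]
eef_rot: [180.0, 0.0, -63.3]
contact_force: [0.2, 0.7, 0.0]
gripper_width: 0.0614
gripper_force: 0.0
[0.4252 0.3377 0.208 ] [[0.412, 0.378], [0.45, 0.303], [0.438, 0.297], [0.4, 0.372]]
[0.4572 0.3662 0.208 ] [[0.448, 0.399], [0.478, 0.339], [0.466, 0.333], [0.436, 0.393]]
```

View pics/c5.png

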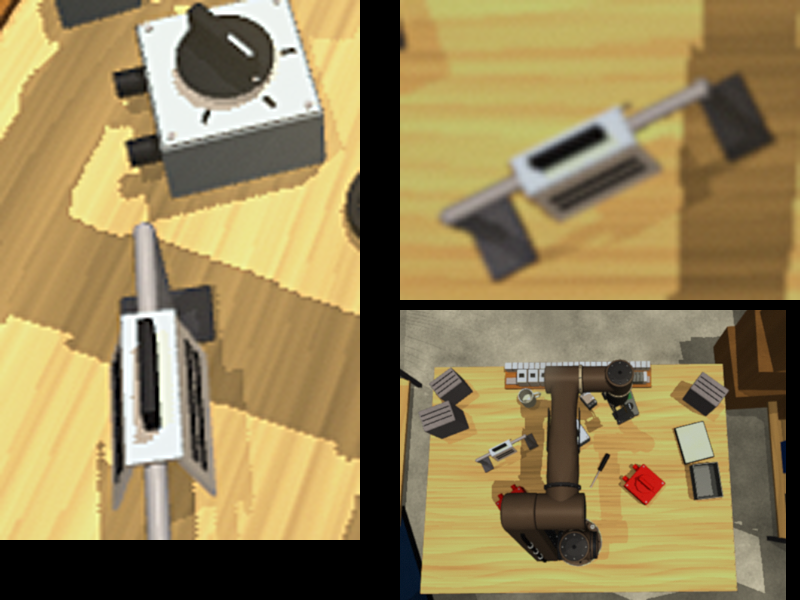

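The sign sits upright and in line on the bar, with its rib at about (0.457, 0.366). The handle points at the middle mark and the arm is clear of everything.

```bash
python3 -c "
from plant import job
print(job.close_job())"
```

```text
the job is handed in; nothing more can be done
None
```

The job is handed in: the last pictures show the handle out and pointing at the middle mark, and the sign upright astride the rail and let go; hand-in returned no verdict.

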